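Steel sample bottle onto the drying peg

ROBOT

A 6-joint arm with a two-finger parallel gripper is mounted at the origin on the work surface. World frame = base frame: x ahead of the robot, y to its left, z up, the work surface at z = 0. Lengths are in mm, angles in rad, forces in N, time in s.
With the tool pointing down it reaches from about 325 to 750 mm from the base axis. Payload 7.6 kg.
Tool frame: the origin (TCP) lies midway between the tips of the shut fingers; the grasp point (between the pads) lies 19 mm behind it; z points along the fingers, x is the direction in which the jaws open and shut, and the axes are right-handed (so a half turn about z gives the same grasp; the last joint's range is limited). The gripper opens to 85 mm and grips with 20 to 120 N. Pads are 22 mm wide; open, the fingers measure 114 mm over their backs; the gripper's body (76 mm by 85 mm) begins 54 mm behind the grasp point. The pads swing forward as they close: fully open they stand 13 mm farther back than shut.
Start: joints at [-1.228, 0.052, 1.401, -0, 1.689, -0.07], TCP at [210.643, -480.911, 231.323] pointing down, gripper open.
Joint ranges: [-2.9, 2.9], [-0.91, 2.17], [0.12, 2.37], [-1.06, 4.2], [0.26, 2.73], [-2.93, 2.93]. Speed limits (rad/s): [2.57, 2.57, 3.01, 3.14, 3.14, 3.14].

INTERFACE

Orientations are given as a unit quaternion [w, x, y, z].
In Python, from bench import bot gives the robot as it stands.
- The arm moves only by the shell command python3 -m creep 'ROWS'. ROWS is JSON, a list that holds one entry, the list of rows, each a list of 7 numbers: the opening, from 0 (shut) to 1 (fully open), then the shift along the tool's x, y, z in mm, then the turn, a rotation vector about the tool's x, y, z in degrees. In form: [[[grip, tx, ty, tz, wx, wy, wz], ...]]. A call has 1 to 8 rows; each row is the pose to reach, as a shift and turn from the pose commanded when the call began, along the tool's axes at that moment; what a row does not reach only later rows make up. A row lasts 1/12 s, in which the tool goes at most 41.7 mm and 7.16 degrees, less where a joint would pass 70% of its speed; a pose out of reach is approached as far as the arm can. A call with a gripper value outside its range is refused whole. The fingers move at their own pace and stop on an object; the grip force is fixed at half the most. Time passes only in rows, so rows that repeat a pose let the fingers close. It gives the time, the measured TCP pose, the force and the opening at its end, in the units of the state.
- bot.sense(): the state, without advancing time (a new reading comes with each control period).
- bot.capture(name): name is "side" or "top"; returns a dict with "pixels" (420x560x3 uint8, red, green, blue), "range_z" (420x560 float32, mm along the optical axis (not along the pixel's ray), 0 where there is no reading), "mtx" (3x3 intrinsics, pixels), "k1" (the pictures are not rectified: a ray, as slopes to the right and down, at radius r is drawn at 1 + k1 r^2 times it, then the intrinsics apply), "extrinsics" (4x4, takes a point from world to camera coordinates). Camera axes: x right, y down, z forward; pixel columns grow to the right and rows downward; lengths in mm; the calibration is good to about 2 mm. A picture is of the moment at which its call begins.
- bot.sign_off(): hands the job in, once; it reports no verdict.
Trained networks look in the newest picture that a camera, given by its name, has taken for a name from the list of things; names that differ only in an ending like _2 or _b are one class to them, and where a whole thing is asked for, a point or a joint stands for the part that bears it (a point fixed in the world has none). Each returns a list of dicts, best first, with "confidence" (0 to 1); they miss things now and then, are a little off and sometimes report something else, mostly with a low value. They report only what shows in the picture. A call takes as long as a camera call. They do not tell look-alikes from the thing itself.
- bot.silhouettes(target, camera): "mask" (420x560 bool, what is visible of it) and "rect" ([centre column, centre row, width, height] in pixels, round what is visible of it).
The state is a dict: "time": time; "qpos": joint angles; "dq": joint speeds; "effort": joint torques, N m; "eef_pos": TCP position; "ee_rot": TCP orientation; "force": force on the tool from outside, world axes, zero at the start; "torque": the same for the moment, N m; "finger_gap": finger opening in mm.
Only numpy, scipy, OpenCV 4.12 (cv2) and the standard library are available. Lean on these libraries where they do the work, as an engineer would, in place of code of your own. Each camera call takes 0.05 s, during which the arm holds its last target. There are 200 camera calls.

TASK

Take the rinsed steel bottle that lies in the cradle, turn it over and slip it mouth down over the empty peg of the drying rack. Then, with the bottle itself, press the peg's sliding collar firmly but gently all the way down to its stop, without slamming it, and let go so that the bottle stands upside down on the collar. Leave everything else on the bench where it is, including the bottle already drying on the rack.

Things in the scene. Friction and masses are not known exactly. Their poses are not given: they have to be found in the camera images.
- bottle_center (a point): Bare steel bottle lying in the cradle, 130 mm long, about 0.2 kg. Point on its axis, half-way along; z runs from the closed flat base (65 mm behind) to the open mouth (65 mm ahead). Body 54 mm in diameter for 95 mm from the base, then a short shoulder and a neck. At the start its axis is level, 62 mm above the bench, the mouth pointing to the robot's left (within 22 degrees of world +y).
- bottle_mouth (a point): Centre of that bottle's open mouth, in the plane of the rim, on its axis; z points out of the mouth. Neck 46 mm in outer diameter, 22 mm long; wall 4 mm, so the bore is 38 mm; hollow to within 5 mm of the base.
- cradle: Fixed white cradle, 130 (x) by 70 mm (y), the bottle lying along its x. Origin at the centre of its underside, on the bench. Two V saddles, 10 mm long in x, 60 mm wide, centred 53 mm behind and 20 mm ahead of the origin, rise to 13 mm below the bottle's axis; the bottle's sides are free between them.
- rack_slot (a point): Middle of the slot in the drying rack's fixed white base, on its top face, 20 mm above the bench; z up, y along the slot, x across it. The empty peg is clamped upright on the slot's line (x = 0) but anywhere within 25 mm of this point along y: its place is not reported, look or feel for it. The peg's tip is 83 mm above this point.
- rack: The drying rack; origin on the bench right below the slot's middle, same axes. Its base, 20 mm high, reaches from x = -50 to 170 mm and y = -80 to 90 mm. The empty peg is a rigid round steel rod, 28 mm in diameter, with a 4 mm bevel at the top (flat 22 mm wide), on a 44 mm square foot plate 6 mm high.
- collar (a joint): Grey ring (54 mm in diameter, 8 mm high) round the empty peg, sliding down along it: m, 0 at the top, 0.015 at the bottom stop; starts at 0 to 0.003. Takes about 7 N to slide, stays where it is left, and does not sink under the bottle's weight. Its upper face, on which the bottle's rim rests, is 53 mm above the bench at 0 and 38 mm at the stop.
- neighbour_center (a point): The middle of a second, equal steel bottle that already stands upside down on the rack's other peg, 125 mm from the slot's middle along the slot point's x and 45 mm along its y. Its flat base, on top, is 168 mm above the bench. Leave it alone.
- beaker: Glass cup 60 mm in diameter, 75 mm high, standing on the bench; origin at the centre of its underside. Bystander.
- dishes: Stack of three culture dishes, 60 mm in diameter, 45 mm high; origin at the centre of its underside. Bystander.
- mouse: Grey computer mouse, 100 x 60 x 30 mm; origin at the centre of its underside. Bystander.
There are look-alikes about, which are no part of the job. Leave any purple look-alike of the part that bears bottle_center alone.

How it is judged (in metres and radians):
On the way:
1. the bottle is mouth down over the peg, its rim at least 20 mm below the peg's tip, with the collar still up (less than 8 mm down) (x of bottle_mouth in the frame of rack_slot between -0.012 and 0.012 m and y of bottle_mouth in the frame of rack_slot between -0.04 and 0.04 m and angle between bottle_mouth's own z axis and vertical above 2.9 rad and height (world z) of bottle_mouth below 0.083 m and value of joint collar below 0.008 m), for 0.05 s.
At the end, for the whole second after the job is handed in: The bottle stands still and upside down on the peg (within 0.08 rad of upright-inverted, mouth within 12 mm across and 40 mm along the slot from the slot's middle), its rim 34 to 42 mm above the bench on the collar, and the collar pressed at least 12.8 of its 15 mm (x of bottle_mouth in the frame of rack_slot between -0.012 and 0.012 m and y of bottle_mouth in the frame of rack_slot between -0.04 and 0.04 m and angle between bottle_mouth's own z axis and vertical above 3.06 rad and height (world z) of bottle_mouth between 0.034 and 0.042 m and value of joint collar above 0.0128 m and linear speed of bottle below 0.02 m/s); the robot touches nothing.
It fails at once if the collar is slammed: the bottle hits or presses it with more than 60 N (contact force between bottle and collar above 60 N).
It fails at once if a bystander is moved (more than 25 mm, the neighbouring bottle more than 20 mm) (distance of neighbour_center from where it was at the start of the episode above 0.02 m or distance of any of beaker, dishes, mouse from where it was at the start of the episode above 0.025 m).
It also fails if it takes over 67 s, if anything falls off the work surface, if the arm or the gripper's body presses on something with over 40 N, if the wrist force passes 120 N, or if a joint passes its speed limit or range.

## Working session

There is one attempt and no reset: what is moved stays moved. The work goes in short steps, Python scripts to look and compute and a shell command to move; the robot and the scene stay as the last step left them, time stands still between calls to the robot, and variables do not carry over. Pictures are saved under pics/ and viewed, about 8 in all and at most 12, crops included, and the job is handed in when it is done.

```bash
mkdir -p pics
cat > h.py <<'E'
import numpy as np, cv2
from bench import bot
from scipy.spatial.transform import Rotation as R
def pts(c,mask):
    v,u=np.nonzero(mask&(c["range_z"]>0)); z=c["range_z"][v,u]
    K=np.array(c["mtx"],float); k=c["k1"]
    xd=np.stack([(u-K[0,2])/K[0,0],(v-K[1,2])/K[1,1]],1); x=xd.copy()
    for _ in range(20): x=xd/(1+k*(x**2).sum(1,keepdims=True))
    P=np.c_[x*z[:,None],z]; E=np.array(c["extrinsics"]); 
    return (P-E[:3,3])@E[:3,:3]
def tool():
    s=bot.sense(); q=s["ee_rot"]; return s,np.array(s["eef_pos"]),R.from_quat([q[1],q[2],q[3],q[0]])
def save(c,n,crop=None,f=1):
    im=c["pixels"][:,:,::-1]
    if crop: a,b,w,h=crop; im=im[b:b+h,a:a+w]
    cv2.imwrite(f"pics/{n}.png",cv2.resize(im,None,fx=f,fy=f,interpolation=cv2.INTER_CUBIC))
E
python3 - <<'E'
from h import *
np.set_printoptions(precision=1,suppress=True)
print(bot.sense())
ims=[]
for n in("top","side"):
    c=bot.capture(n); save(c,n)
    print(n,c["mtx"],c["k1"],c["extrinsics"])
    for t in("bottle_center","cradle","rack","collar","neighbour_center","beaker","dishes","mouse"):
        for d in bot.silhouettes(t,n):
            P=pts(c,d["mask"])
            if len(P): print(n,t,round(d["confidence"],2),np.round(d["rect"]),np.median(P,0),np.percentile(P,2,axis=0),np.percentile(P,98,axis=0))
E
```

```text
{'time': 0.0, 'qpos': array([-1.2,  0.1,  1.4,  0. ,  1.7, -0.1]), 'dq': array([-0.,  0., -0.,  0., -0., -0.]), 'effort': array([  0. , -38.2, -36. ,  -0. ,   0. ,  -0. ]), 'eef_pos': array([ 210.5, -480.6,  230.5]), 'ee_rot': array([-0. ,  0.8, -0.5, -0. ]), 'force': array([ 0.4, -0.5, -0.2]), 'torque': array([ 0.,  0., -0.]), 'finger_gap': 85.60765795627493}
top [[506.2   0.  280. ]
 [  0.  506.2 205.6]
 [  0.    0.    1. ]] -0.18802264527480048 [[  -0.    -1.     0.    33.4]
 [  -1.     0.    -0.2  582.5]
 [   0.2   -0.    -1.  1219.5]
 [   0.     0.     0.     1. ]]
top bottle_center 0.85 [210. 290.  43.  57.] [379.6 206.6  47.1] [320.4 163.1  -0.7] [434.3 249.6  55.9]
top bottle_center 0.85 [138. 267.  45.  48.] [422.4 391.6  46.8] [371.7 341.5  16.5] [474.8 448.3  55.2]
top bottle_center 0.71 [186. 226.  53.  23.] [534.  259.7  82.3] [511.1 200.    6.4] [563.3 329.1  91. ]
top cradle 0.61 [189. 228.  50.  28.] [509.3 274.1  11.4] [501.4 201.6   4. ] [517.2 324.7  47.8]
top rack 0.91 [401. 196.  74.  89.] [ 617.2 -293.5   19.7] [ 512.3 -382.7   13.3] [ 722.3 -199.7   26.7]
top r
[... 1256 characters left out ...]
2.] [ 616.9 -254.9   20.6] [ 504.5 -377.7    3.5] [ 732.1 -190.6   39. ]
side rack 0.54 [307. 152.  19.  47.] [ 683.5 -249.6  117.7] [ 666.7 -285.8   40.9] [ 715.3 -240.1  170. ]
side collar 0.57 [348. 179.  22.  13.] [ 551.2 -271.5   50.8] [ 536.1 -303.7   33.1] [ 583.7 -257.2   54. ]
side neighbour_center 0.59 [305. 153.  18.  52.] [ 685.6 -250.7  110.2] [ 666.7 -477.4    1.7] [ 810.1 -240.1  170. ]
side beaker 0.83 [280. 223.  27.  41.] [599.5  22.   52.7] [576.9 -19.9   2.4] [631.   37.   76.4]
side dishes 0.84 [229. 213.  19.  28.] [742.3  30.   37.1] [723.8  -4.8   3.6] [776.9  45.6  48.3]
side mouse 0.72 [335. 253.  46.  25.] [447.   22.   28.2] [402.8 -20.9   6.2] [494.5  45.1  32.9]
```

View pics/top.png

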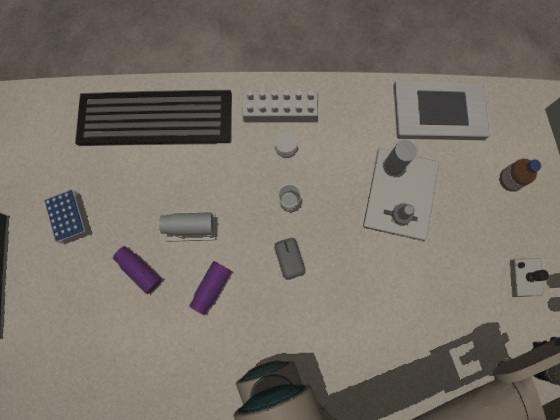

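View pics/side.png

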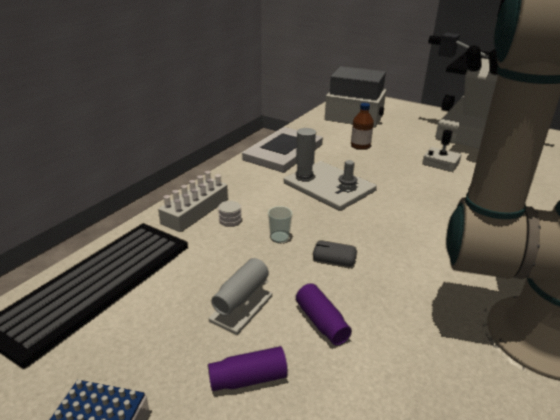

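The top view shows the bare steel bottle at (188,224), in the white cradle with its mouth to the left. The two purple look-alikes are at (137,270) and (211,288). The rack is at (402,196), with the empty peg at about (404,212) and the neighbour bottle at (401,157). The steel bottle is the one that fits, because it is bare and in the cradle. Next I'll take precise fits and confirm it in a crop.

```bash
cat > m.py <<'E'
from h import *
from scipy.optimize import least_squares
np.set_printoptions(precision=1,suppress=True)
tiles=[]
for n in("top","side"):
    c=bot.capture(n); P=pts(c,np.ones((420,560),bool))
    B=P[(abs(P[:,0]-535)<60)&(abs(P[:,1]-265)<85)&(P[:,2]>68)]
    def f(p,s=None):
        d=np.array([np.sin(p[1]),np.cos(p[1])]); q=B[:,:2]-[p[0],265]
        lat=q@[d[1],-d[0]]; al=q@d; r=np.hypot(lat,B[:,2]-p[2]); return np.where(al<20,r-27,0) if s is None else al
    s=least_squares(f,[535,0,62],loss="soft_l1",f_scale=1.5); al=f(s.x,1)
    d=np.array([np.sin(s.x[1]),np.cos(s.x[1])]); a,b=np.percentile(al,[.5,99.5])
    mid=np.array([s.x[0],265])+d*(a+b)/2
    print(n,"bottle x0,ang(deg),z",s.x[0],np.degrees(s.x[1]),s.x[2],"len",b-a,"mid",mid,"n",len(B),"base/mouth",np.array([s.x[0],265])+d*a,np.array([s.x[0],265])+d*b)
    near=P[(np.hypot(P[:,0]-555,P[:,1]+278)<60)]
    for lo,hi in((97,107),(62,97),(44,58)):
        q=near[(near[:,2]>lo)&(near[:,2]<hi)]
        if len(q): print(" peg",lo,hi,len(q),"med",np.median(q,0),"min",q.min(0),"max",q.max(0))
    q=near[(near[:,2]>62)&(near[:,2]<96)]
    if len(q)>5:
        g=least_squares(lambda p:np.hypot(q[:,0]-p[0],q[:,1]-p[1])-14,[555,-278],loss="soft_l1"); print(" peg circle",g.x,len(q))
    q=near[(near[:,2]>46)&(near[:,2]<58)]
    q=q[np.hypot(q[:,0]-555,q[:,1]+278)<40]
    print(" collar ring z",np.median(q[:,2]), cv2.minEnclosingCircle(q[:,:2].astype(np.float32)))
    rk=P[(abs(P[:,0]-615)<130)&(abs(P[:,1]+290)<130)&(P[:,2]>15)&(P[:,2]<26)]
    print(" rack rect",cv2.minAreaRect(rk[:,:2].astype(np.float32)))
    nb=P[(np.hypot(P[:,0]-685,P[:,1]+262)<60)&(P[:,2]>160)]; print(" neighbour top",np.median(nb,0))
    cr=P[(abs(P[:,0]-535)<60)&(abs(P[:,1]-265)<85)&(P[:,2]>3)&(P[:,2]<20)]; print(" cradle plate z",np.percentile(cr[:,2],[10,50,90]))
    im=c["pixels"][:,:,::-1]
    for (u,v) in (((188,224),(402,196)) if n=="top" else ((250,290),(335,180))):
        tiles.append(cv2.resize(im[v-50:v+50,u-66:u+67],(400,300),interpolation=cv2.INTER_CUBIC))
cv2.imwrite("pics/crop1.png",np.vstack([np.hstack(tiles[:2]),np.hstack(tiles[2:])]))
E
python3 m.py
```

```text
top bottle x0,ang(deg),z 536.9389326667757 -1.645819217503035 61.03594782839531 len 129.33958023027665 mid [537.  264.6] n 1036 base/mouth [538.8 199.9] [535.1 329.2]
 peg 97 107 90 med [ 561.8 -284.5  102. ] min [ 549.  -300.8   97.2] max [ 574.3 -271.3  106. ]
 peg 62 97 54 med [ 556.  -275.3   82. ] min [ 548.8 -294.1   62.6] max [ 574.9 -270.5   96.7]
 peg 44 58 194 med [ 555.5 -276.8   50.3] min [ 536.3 -312.5   44.4] max [ 589.7 -258.4   57.8]
 peg circle [ 563.3 -285.8] 51
 collar ring z 50.409507189463426 ((562.5922241210938, -285.02978515625), 27.678274154663086)
 rack rect ((621.8803100585938, -293.296630859375), (171.09999084472656, 221.46563720703125), 76.78900909423828)
 neighbour top [ 693.5 -268.   167.4]
 cradle plate z [ 3.6  9.5 13.5]
side bottle x0,ang(deg),z 535.7005936258253 -1.374044834227379 62.523152167834084 len 129.36397790804045 mid [535.6 267.4] n 1228 base/mouth [537.2 202.7] [534.1 332.1]
 peg 97 107 47 med [ 559.1 -278.5  102.7] min [ 548.2 -293.7   97.1] max [ 571.5 -268.3  106.5]
 peg 62 97 110 med [ 556.8 -274.7   80.6] min [ 546.4 -289.8   62.9] max [ 576.4 -267.4   97. ]
 peg 44 58 133 med [ 554.  -273.2   51.6] min [ 533.3 -311.1   44.3] max [ 587.8 -255.4   57.9]
 peg circle [ 562.2 -285.5] 106
 collar ring z 51.61126180300956 ((562.9822387695312, -283.36981201171875), 30.203893661499023)
 rack rect ((619.830322265625, -290.5331726074219), (172.8693084716797, 223.8451690673828), 77.09125518798828)
 neighbour top [ 689.8 -259.8  167.9]
 cradle plate z [ 6.3 12.3 14.3]
```

View pics/crop1.png

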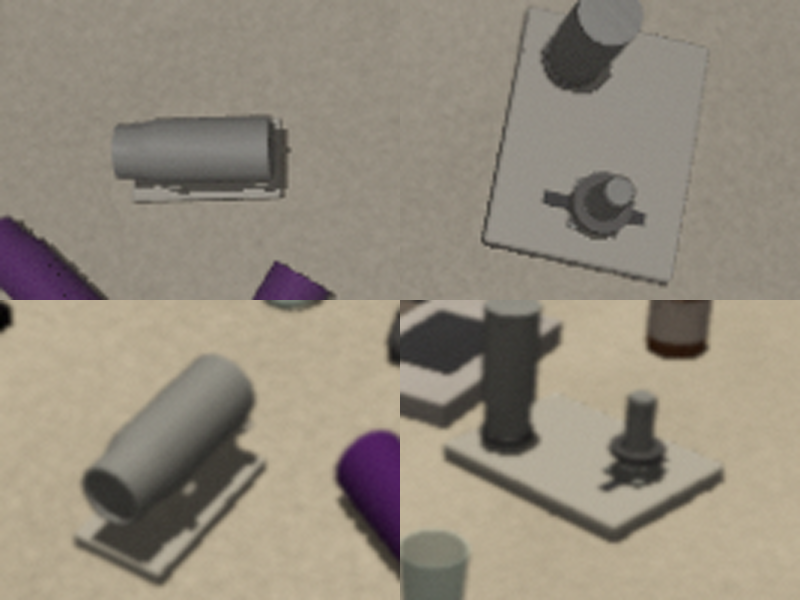

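The crop confirms the bare steel bottle in the cradle, with its mouth facing +y. Both cameras agree to about 2 mm:

| Quantity | Value |
|---|---|
| Bottle centre | (536, 266, 62) |
| Bottle axis | −1.5° from +y |
| Peg | (562.5, −285.3) |
| Rack x axis | −13° |
| Slot | (561, −283) |

The neighbour sits at (692, −265), as predicted. First I'll transit, logging joints for a small kinematic model.

```bash
cat >> h.py <<'E'
def to(pos,Rt):
    s,p,r=tool(); d=r.inv().apply(np.array(pos)-p); w=(r.inv()*Rt).as_rotvec(degrees=True)
    print("shift",np.round(d,1),"turn",np.round(w,1),"rows",np.linalg.norm(d)/41.7,np.linalg.norm(w)/7.16)
def frame(x,z):
    z=np.array(z,float)/np.linalg.norm(z); x=np.array(x,float); x-=z*(x@z); x/=np.linalg.norm(x)
    return R.from_matrix(np.c_[x,np.cross(z,x),z])
def log():
    import json; s=bot.sense(); open("log.jsonl","a").write(json.dumps([list(map(float,s[k])) for k in("qpos","eef_pos","ee_rot")])+"\n")
    print("t",round(s["time"],2),"q",np.round(s["qpos"],3),"p",np.round(s["eef_pos"],1),"F",np.round(s["force"],1),"T",np.round(s["torque"],2),"gap",round(s["finger_gap"],1))
E
python3 - <<'E'
from h import *
log(); s,p,r=tool(); print(r.as_matrix().round(3))
for sx in(1,-1): to([536.5,240,280],frame([sx,sx*.026,0],[0,0,-1]))
E
```

```text
t 1.0 q [-1.228  0.052  1.401 -0.     1.689 -0.07 ] p [ 210.6 -480.9  231.3] F [-0.  -0.2  1.1] T [0.04 0.01 0.01] gap 85.4
[[ 0.401 -0.916 -0.   ]
 [-0.916 -0.401 -0.   ]
 [ 0.     0.    -1.   ]]
shift [-529.6 -587.7  -48.7] turn [  0.   -0.  -67.8] rows 19.00810921486326 9.474553226734141
shift [-529.6 -587.7  -48.7] turn [ -0.   -0.  112.2] rows 19.00810921486326 15.665111606521357
```

```bash
L="python3 -c 'from h import *;log()'"
python3 -m creep '[[[1,-170,-190,-50,0,0,-20],[1,-170,-190,-50,0,0,-20],[1,-170,-190,-50,0,0,-20],[1,-170,-190,-50,0,0,-20],[1,-170,-190,-50,0,0,-20],[1,-170,-190,-50,0,0,-20],[1,-170,-190,-50,0,0,-20]]]'; eval $L
python3 - <<'E'
from h import *
to([536.5,240,280],frame([1,.026,0],[0,0,-1]))
E
```

```text
time: 1.58
eef_pos: [318.2, -245.3, 283.3]
ee_rot: [-0.0, 0.92, -0.392, 0.002]
force: [-0.5, -1.0, 0.6]
finger_gap: 85.7
t 1.58 q [-7.500e-01 -3.110e-01  1.629e+00  1.000e-03  1.820e+00  5.500e-02] p [ 318.2 -245.3  283.3] F [-0.5 -1.   0.6] T [-0.06  0.   -0.04] gap 85.7
shift [-198.4 -493.8    3.4] turn [ -0.   -0.2 -47.6] rows 12.761857466787902 6.647518301567659
```

```bash
L="python3 -c 'from h import *;log()'"
python3 -m creep '[[[1,-198,-494,3,0,0,-47.6],[1,-198,-494,3,0,0,-47.6],[1,-198,-494,3,0,0,-47.6],[1,-198,-494,3,0,0,-47.6],[1,-198,-494,3,0,0,-47.6],[1,-198,-494,3,0,0,-47.6],[1,-198,-494,3,0,0,-47.6],[1,-198,-494,3,0,0,-47.6]]]' >/dev/null; eval $L
python3 - <<'E'
from h import *
to([536.5,235,220],frame([1,.026,0],[0,.45,-1]))
E
```

```text
t 2.25 q [ 0.043 -0.143  1.495 -0.     1.789  0.016] p [455.2  56.3 279.5] F [ 1.  -1.8  0. ] T [-0.   -0.01 -0.02] gap 85.1
shift [  85.9 -176.5   59.5] turn [24.2  0.6  0.2] rows 4.918958499080614 3.386151959145816
```

```bash
python3 -m creep '[[[1,86,-176,59,24,0.6,0],[1,86,-176,59,24,0.6,0],[1,86,-176,59,24,0.6,0],[1,86,-176,59,24,0.6,0],[1,86,-176,59,24,0.6,0],[1,86,-176,59,24,0.6,0],[1,86,-176,59,24,0.6,0]]]' >/dev/null
cat > kin.py <<'E'
from h import *
import json
from scipy.optimize import least_squares
D=[json.loads(l) for l in open("log.jsonl")]
# p: a1,d1,L1,e,L2,L3
def fk(q,p,s4,s6):
    Rz=lambda a:R.from_rotvec([0,0,a]); Ry=lambda a:R.from_rotvec([0,a,0])
    r=Rz(q[0]); x=r.apply([p[0],0,p[1]])
    r=r*Ry(q[1]); x=x+r.apply([0,0,p[2]])
    r=r*Ry(q[2]); x=x+r.apply([p[3],0,p[4]])
    r=r*Rz(s4*q[3])*Ry(q[4])*Rz(s6*q[5]); x=x+r.apply([0,0,p[5]])
    return x,r
def fit():
    best=None
    for s4 in(1,-1):
        def f(p): return np.concatenate([fk(q,p,s4,1)[0]-e for q,e,_ in D]+[(p-[0,300,400,0,400,250])*1e-3])
        s=least_squares(f,[0,300,400,0,400,250])
        if best is None or s.cost<best[0]: best=(s.cost,s.x,s4)
    return best
if __name__=="__main__":
    log(); D=[json.loads(l) for l in open("log.jsonl")]
    c,p,s4=fit(); print("cost",c,p.round(1),s4)
    for q,e,o in D:
        x,r=fk(q,p,s4,1); t=R.from_quat([o[1],o[2],o[3],o[0]]); print(np.round(x-e,1),(r.inv()*t).as_rotvec(degrees=True).round(1))
E
python3 kin.py
```

```text
t 2.83 q [0.151 0.137 1.384 0.413 1.558 0.136] p [536.6 232.9 218.6] F [ 0.8 -0.7  0.6] T [-0.21  0.02  0.01] gap 85.2
cost 2049.330899660902 [-37.7 348.1 382.3 193.5 521.  371. ] 1
[-35.2 -11.1  -3.3] [ -0.   0. 180.]
[-25.5 -26.5   0.8] [  0.   0. 180.]
[  2.8 -36.8   0.4] [ -0.   0. 180.]
[ 0.8 -0.3  2.1] [  0.   0. 180.]
```

```bash
sed -i 's/x=x+r.apply(\[p\[3\],0,p\[4\]\])/x=x+r.apply([p[3],p[6],p[4]])/; s/400,250\]/400,250,37]/g' kin.py
python3 - <<'E'
from kin import *
c,p,s4=fit(); print("cost",c,p.round(1),s4)
for q,e,o in D: print(np.round(fk(q,p,s4,1)[0]-e,1))
lo=np.array([-2.9,-.91,.12,-1.06,.26,-2.93]);hi=np.array([2.9,2.17,2.37,4.2,2.73,2.93])
def ik(pos,Rt,seeds=30):
    out=[];rng=np.random.default_rng(0)
    def f(q):
        x,r=fk(q,p,s4,1); r=r*R.from_rotvec([0,0,np.pi]); return np.r_[(x-pos)/100,(r.inv()*Rt).as_rotvec()]
    for k in range(seeds):
        q0=np.array([.2,.2,1.4,0,1.5,0]) if k==0 else rng.uniform(lo+.1,hi-.1)
        s=least_squares(f,q0,bounds=(lo,hi),max_nfev=60)
        if s.cost<1e-5 and not any(np.allclose(s.x,o,atol=.05) for o in out): out.append(s.x)
    return out
u=np.array([-.026,1,0]); xj=np.array([1,.026,0])
bc=np.array([536.3,266,62])
peg=np.array([562.5,-285.3,0])
for th in(0,20,35,50):
    t=np.radians(th); z=np.sin(t)*u-np.cos(t)*np.array([0,0,1]); Rg=frame(xj,z)
    g=bc-12*u   # grasp point on axis
    print("TH",th,"grasp",[np.round(a,2) for a in ik(g+z*19,Rg,12)])
    for psi in(0,20,40,60,80):
        Rf=R.from_euler("z",psi,degrees=True)*R.from_rotvec(-xj/np.linalg.norm(xj)*np.pi/2)*Rg
        # bottle: mouth at 77mm from grasp
        for h in (38,125): print("  psi",psi,"rim",h,[np.round(a,2) for a in ik(peg+[0,0,h+77]+Rf.apply([0,0,19]),Rf,12)])
E
```

```text
cost 0.016227894720103803 [  0.  206.6 352.9 106.5 496.2 280.3  36.9] 1
[-0.  0.  0.]
[ 0. -0. -0.]
[-0. -0. -0.]
[0. 0. 0.]
TH 0 grasp [array([0.38, 0.38, 1.41, 0.  , 1.35, 0.35])]
  psi 0 rim 38 []
  psi 0 rim 125 []
  psi 20 rim 38 []
  psi 20 rim 125 []
  psi 40 rim 38 [array([-0.32,  0.34,  2.  ,  3.84,  0.91,  1.1 ])]
  psi 40 rim 125 [array([-0.32,  0.1 ,  2.03,  3.97,  0.75,  0.9 ])]
  psi 60 rim 38 [array([-0.55,  0.28,  2.09,  3.07,  0.8 ,  1.62])]
  psi 60 rim 125 [array([-0.55,  0.02,  2.12,  3.05,  0.57,  1.65])]
  psi 80 rim 38 [array([-0.78,  0.33,  2.03,  2.34,  0.96,  2.1 ])]
  psi 80 rim 125 [array([-0.78,  0.08,  2.06,  2.21,  0.82,  2.32])]
TH 20 grasp [array([0.23, 0.32, 1.52, 0.36, 1.25, 0.1 ])]
  psi 0 rim 38 []
  psi 0 rim 125 []
  psi 20 rim 38 []
  psi 20 rim 125 []
  psi 40 rim 38 []
  psi 40 rim 125 []
  psi 60 rim 38 []
  psi 60 rim 125 []
  psi 80 rim 38 [array([-0.75,  0.11,  2.02,  1.79,  0.58,  2.65])]
  psi 80 rim 125 []
TH 35 grasp [array([ 0.12,  0.33,  1.57,  0.65,  1.24, -0.12])]
  psi 0 rim 38 [array([-0.19,  0.38,  1.54, -1.03,  1.2 ,  0.18])]

[... 564 characters left out ...]
,  1.3 , -0.33])]
  psi 0 rim 38 [array([-0.27,  0.33,  1.49, -0.72,  1.19, -0.06])]
  psi 0 rim 125 [array([-0.27,  0.24,  1.41, -0.69,  1.32, -0.18])]
  psi 20 rim 38 [array([-0.32,  0.19,  1.65, -0.67,  0.92, -0.39])]
  psi 20 rim 125 [array([-0.32,  0.09,  1.58, -0.6 ,  1.06, -0.51])]
  psi 40 rim 38 [array([-0.42,  0.09,  1.77, -0.44,  0.68, -0.88])]
  psi 40 rim 125 [array([-0.42, -0.02,  1.69, -0.36,  0.85, -0.99])]
  psi 60 rim 38 [array([-0.54,  0.05,  1.81,  0.05,  0.58, -1.64])]
  psi 60 rim 125 [array([-0.54, -0.06,  1.73,  0.04,  0.77, -1.63])]
  psi 80 rim 38 [array([-0.66,  0.08,  1.78,  0.5 ,  0.71, -2.37])]
  psi 80 rim 125 [array([-0.66, -0.03,  1.7 ,  0.42,  0.88, -2.25])]
```

```bash
cat > plan.py <<'E'
from kin import *
c,p,s4=fit()
lo=np.array([-2.9,-.91,.12,-1.06,.26,-2.93]);hi=np.array([2.9,2.17,2.37,4.2,2.73,2.93])
def ik(pos,Rt,q0):
    def f(q):
        x,r=fk(q,p,s4,1); r=r*R.from_rotvec([0,0,np.pi]); return np.r_[(x-pos)/100,(r.inv()*Rt).as_rotvec()]
    s=least_squares(f,np.clip(q0,lo+.01,hi-.01),bounds=(lo,hi),max_nfev=80); return s.x,s.cost
u=np.array([-.026,1,0]); xj=np.array([1,.026,0]); OFF=-23
bc=np.array([536.3,266,62]); peg=np.array([562.5,-285.3,0]); Z=np.array([0,0,1.])
t=np.radians(45); zg=np.sin(t)*u-np.cos(t)*Z; Rg=frame(xj,zg); g=bc+OFF*u
Pg=g+zg*19; Ppre=Pg-zg*80
turn=lambda psi:R.from_euler("z",psi,degrees=True)*R.from_rotvec(-xj*np.pi/2)*Rg
PSI=30; Rf=turn(PSI)
def Pf(rim): return peg+[0,0,rim+65-OFF]+Rf.apply([0,0,19])
E
python3 - <<'E'
from plan import *
from scipy.spatial.transform import Slerp
q=np.array(bot.sense()["qpos"])
mid=(np.array([520,40,330]),Rf)
W=[("pre",Ppre,Rg),("grasp",Pg,Rg),("lift",Pg+[-30,-40,170],Rg),("mid",*mid),("above",Pf(125),Rf),("down",Pf(38),Rf)]
P0,R0=tool()[1:]
for n,P,Q in W:
    S=Slerp([0,1],R.from_quat([R0.as_quat(),Q.as_quat()]))
    for a in np.linspace(.1,1,10):
        q2,cst=ik(P0+(P-P0)*a,S(a),q)
        if cst>1e-5 or abs(q2-q).max()>.4: print("  !",n,round(a,1),cst,q2.round(2))
        q=q2
    print(n,P.round(1),q.round(2)); P0,R0=P,Q
to(Ppre,Rg)
E
```

```text
pre [538.  199.9 105.1] [-0.06  0.28  1.58  0.79  1.43 -0.27]
grasp [536.5 256.4  48.6] [ 0.04  0.37  1.6   0.83  1.29 -0.28]
lift [506.5 216.4 218.6] [-0.04  0.07  1.58  0.78  1.56 -0.1 ]
mid [520  40 330] [ 0.39 -0.12  1.54 -0.77  1.57 -0.22]
above [ 569.5 -296.8  199.6] [-0.34  0.    1.68 -0.61  0.89 -0.64]
down [ 569.5 -296.8  112.6] [-0.34  0.11  1.76 -0.71  0.75 -0.49]
shift [-0.1 76.3 90.2] turn [21.1 -0.5  0. ] rows 2.8334692812545037 2.942314321266064
```

```bash
python3 -m creep '[[[1,0,76.3,90.2,21.1,-0.5,0],[1,0,76.3,90.2,21.1,-0.5,0],[1,0,76.3,90.2,21.1,-0.5,0],[1,0,76.3,90.2,21.1,-0.5,0],[1,0,76.3,90.2,21.1,-0.5,0],[1,0,76.3,90.2,21.1,-0.5,0],[1,0,76.3,90.2,21.1,-0.5,0]]]'
python3 - <<'E'
from plan import *
log(); to(Pg,Rg); save(bot.capture("side"),"pre",(170,200,200,150),3)
E
```

```text
time: 3.42
eef_pos: [540.4, 199.6, 110.9]
ee_rot: [-0.383, 0.924, 0.014, -0.0]
force: [0.3, 0.6, 0.8]
finger_gap: 85.7
t 3.42 q [-0.065  0.269  1.578  0.792  1.433 -0.267] p [540.4 199.6 110.9] F [0.3 0.6 0.8] T [-0.29 -0.03 -0.03] gap 85.7
shift [-3.   3.8 84.3] turn [-0.  -0.4  0.4] rows 2.0255072215282492 0.08155627420604115
```

View pics/pre.png

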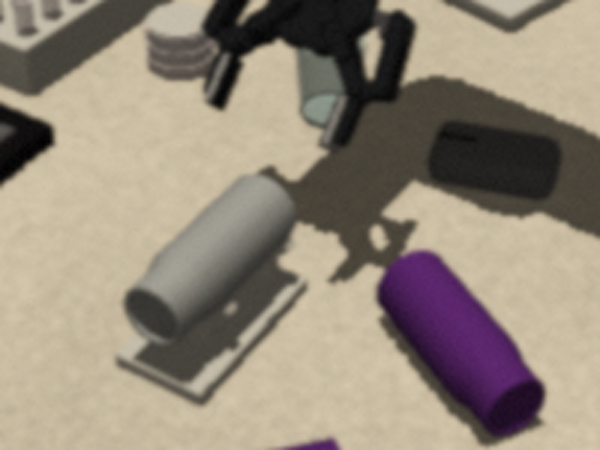

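The fingers straddle the steel bottle's base end, with the bottle at crop (210,260) and the jaws at (215,85) and (345,120). I'll advance in steps and correct as I go.

```bash
python3 -m creep '[[[1,-3,3.8,15,0,-0.4,0.4],[1,-3,3.8,30,0,-0.4,0.4],[1,-3,3.8,45,0,-0.4,0.4],[1,-3,3.8,45,0,-0.4,0.4],[1,-3,3.8,45,0,-0.4,0.4]]]'
python3 - <<'E'
from plan import *
log(); to(Pg,Rg)
E
```

```text
time: 3.88
eef_pos: [534.5, 229.4, 72.5]
ee_rot: [-0.383, 0.924, 0.011, -0.008]
force: [-0.2, 0.5, 0.2]
finger_gap: 85.4
t 3.88 q [-0.011  0.322  1.6    0.81   1.356 -0.274] p [534.5 229.4  72.5] F [-0.2  0.5  0.2] T [-0.31 -0.03 -0.  ] gap 85.4
shift [ 3.  -2.1 36. ] turn [-0.1  0.3 -0.2] rows 0.8683615049480308 0.05744652166044175
```

```bash
python3 -m creep '[[[1,3,-2,14,0,0.3,-0.2],[1,3,-2,26,0,0.3,-0.2],[1,3,-2,36,0,0.3,-0.2],[1,3,-2,36,0,0.3,-0.2],[1,3,-2,36,0,0.3,-0.2]]]'
python3 - <<'E'
from plan import *
log(); to(Pg,Rg)
E
```

```text
time: 4.3
eef_pos: [536.8, 255.5, 48.1]
ee_rot: [-0.383, 0.924, 0.011, -0.005]
force: [-0.1, 0.0, -0.4]
finger_gap: 85.3
t 4.3 q [ 0.037  0.368  1.599  0.83   1.287 -0.279] p [536.8 255.5  48.1] F [-0.1  0.  -0.4] T [-0.31 -0.02  0.02] gap 85.3
shift [-0.2 -1.   0.4] turn [-0.1 -0.  -0.1] rows 0.026255645398421554 0.022180734999408723
```

Positioned within 1 mm and no contact. Closing.

```bash
python3 -m creep '[[[0,0,0,0,0,0,0],[0,0,0,0,0,0,0],[0,0,0,0,0,0,0],[0,0,0,0,0,0,0],[0,0,0,0,0,0,0],[0,0,0,0,0,0,0],[0,0,0,0,0,0,0],[0,0,0,0,0,0,0]]]' 
python3 -m creep '[[[0,0,0,0,0,0,0],[0,0,0,0,0,0,0],[0,0,0,0,0,0,0],[0,0,0,0,0,0,0]]]'
python3 - <<'E'
from plan import *
log(); s,P,r=tool(); to(P+[0,0,60],r); to(P+[-30,-40,170],r)
E
```

```text
time: 4.97
eef_pos: [535.9, 255.3, 49.0]
ee_rot: [-0.384, 0.923, 0.012, -0.007]
force: [-10.2, -3.1, 6.5]
finger_gap: 53.4
time: 5.3
eef_pos: [535.8, 255.3, 49.0]
ee_rot: [-0.384, 0.923, 0.012, -0.007]
force: [-8.9, -2.0, 6.6]
finger_gap: 53.0
t 5.3 q [ 0.036  0.367  1.6    0.83   1.291 -0.279] p [535.8 255.3  49. ] F [-8.9 -2.   6.6] T [0.07 1.1  1.17] gap 53.0
shift [ -0.2 -42.5 -42.3] turn [0. 0. 0.] rows 1.438848920863309 0.0
shift [ -31.6  -92.8 -147.6] turn [0. 0. 0.] rows 4.24941130615572 0.0
```

```bash
python3 -m creep '[[[0,0,-10,-10,0,0,0],[0,0,-25,-25,0,0,0],[0,0,-42.5,-42.5,0,0,0],[0,-10,-60,-80,0,0,0],[0,-20,-75,-110,0,0,0],[0,-31,-93,-148,0,0,0],[0,-31,-93,-148,0,0,0],[0,-31,-93,-148,0,0,0]]]'
python3 - <<'E'
from plan import *
log(); to([520,40,330],Rf); to([500,120,330],turn(0))
E
```

```text
time: 5.97
eef_pos: [508.4, 214.5, 222.7]
ee_rot: [-0.383, 0.924, 0.011, -0.001]
force: [-0.5, 0.2, -3.4]
finger_gap: 53.3
t 5.97 q [-0.041  0.062  1.573  0.785  1.565 -0.094] p [508.4 214.5 222.7] F [-0.5  0.2 -3.4] T [-0.59 -0.    0.02] gap 53.3
shift [   8.5   47.5 -199.4] turn [-87.7  -0.4 -33.5] rows 4.919989183660161 13.11052764339328
shift [  -9.7   -9.4 -142.6] turn [-90.1  -0.4  -0.3] rows 3.434716438730925 12.578910266272175
```

```bash
python3 -m creep '[[[0,4,24,-100,-22,0,-8],[0,4,24,-100,-22,0,-8],[0,4,24,-100,-22,0,-8],[0,4,24,-100,-22,0,-8],[0,6,36,-150,-44,0,-17],[0,6,36,-150,-44,0,-17],[0,6,36,-150,-44,0,-17],[0,6,36,-150,-44,0,-17]]]'
python3 - <<'E'
from plan import *
log(); to([520,40,330],Rf)
E
```

```text
time: 6.63
eef_pos: [516.6, 84.6, 299.4]
ee_rot: [-0.005, 0.988, 0.146, 0.056]
force: [-0.4, 0.7, -2.3]
finger_gap: 53.4
t 6.63 q [ 0.083 -0.046  1.368  0.017  1.709 -0.208] p [516.6  84.6 299.4] F [-0.4  0.7 -2.3] T [ 0.02  0.1  -0.01] gap 53.4
shift [ -6.2  43.9 -31.2] turn [-43.5  -0.2 -16.3] rows 1.3001021202830927 6.490417266926663
```

```bash
python3 -m creep '[[[0,-6,44,-31,-43.5,0,-16.3],[0,-6,44,-31,-43.5,0,-16.3],[0,-6,44,-31,-43.5,0,-16.3],[0,-6,44,-31,-43.5,0,-16.3],[0,-6,44,-31,-43.5,0,-16.3],[0,-6,44,-31,-43.5,0,-16.3],[0,-6,44,-31,-43.5,0,-16.3],[0,-6,44,-31,-43.5,0,-16.3]]]'
python3 - <<'E'
from plan import *
log(); to(Pf(150)+[0,0,0],Rf); print(Pf(150))
E
```

```text
time: 7.3
eef_pos: [519.2, 40.8, 325.4]
ee_rot: [0.366, 0.89, 0.253, 0.102]
force: [-0.1, 0.1, -2.9]
finger_gap: 53.0
t 7.3 q [ 0.386 -0.12   1.543 -0.767  1.562 -0.224] p [519.2  40.8 325.4] F [-0.1  0.1 -2.9] T [ 0.48  0.28 -0.01] gap 53.0
shift [-133.9  151.8  292.7] turn [-0.3  0.   0.2] rows 8.533841759874987 0.05344285073491293
[ 569.52019404 -296.76069458  224.56983413]
```

```bash
python3 -m creep '[[[0,-67,76,146,0,0,0],[0,-67,76,146,0,0,0],[0,-67,76,146,0,0,0],[0,-67,76,146,0,0,0],[0,-67,76,146,0,0,0],[0,-134,152,293,0,0,0],[0,-134,152,293,0,0,0],[0,-134,152,293,0,0,0]]]' 
python3 -m creep '[[[0,-67,76,146,0,0,0],[0,-67,76,146,0,0,0],[0,-67,76,146,0,0,0],[0,-67,76,146,0,0,0]]]'
python3 - <<'E'
from plan import *
log(); to(Pf(150),Rf)
E
```

```text
time: 7.97
eef_pos: [562.3, -249.7, 242.5]
ee_rot: [0.365, 0.891, 0.249, 0.106]
force: [0.2, -0.3, -1.7]
finger_gap: 53.6
time: 8.3
eef_pos: [585.0, -408.5, 194.5]
ee_rot: [0.365, 0.891, 0.248, 0.105]
force: [0.8, 0.8, -1.6]
finger_gap: 53.3
t 8.3 q [-0.532  0.159  1.523 -0.475  0.8   -0.858] p [ 585.  -408.5  194.5] F [ 0.8  0.8 -1.6] T [0.48 0.28 0.01] gap 53.3
shift [ 45.  -52.7 -94. ] turn [-0.4 -0.1 -0.4] rows 2.799718593254916 0.07817660688432049
```

I overshot: the second call started from an almost completed move. Nothing was touched, so I'll go back and then look.

```bash
python3 -m creep '[[[0,45,-53,-94,0,0,0],[0,45,-53,-94,0,0,0],[0,45,-53,-94,0,0,0],[0,45,-53,-94,0,0,0],[0,45,-53,-94,0,0,0],[0,45,-53,-94,0,0,0],[0,45,-53,-94,0,0,0]]]'
cat > look.py <<'E'
from plan import *
import sys
np.set_printoptions(precision=1,suppress=True)
log(); s,P,r=tool(); to(Pf(150),Rf)
gp=P-r.apply([0,0,19]); print("expected axis xy",gp[:2],"rim",gp[2]-65+OFF)
im=[]
for n in("side","top"):
    c=bot.capture(n); A=pts(c,np.ones((420,560),bool))
    hi=gp[2]-30; lo=gp[2]-60+0
    q=A[(np.hypot(A[:,0]-gp[0],A[:,1]-gp[1])<45)&(A[:,2]>lo)&(A[:,2]<hi)]
    # cylinder with tilt: centre at z0, slopes
    def f(p): return np.hypot(q[:,0]-p[0]-p[2]*(q[:,2]-gp[2]+45),q[:,1]-p[1]-p[3]*(q[:,2]-gp[2]+45))-27
    if len(q)>40:
        g=least_squares(f,[*gp[:2],0,0],loss="soft_l1"); print(n,len(q),"axis xy",g.x[:2],"tilt deg",np.degrees(g.x[2:]),"rms",np.std(f(g.x)))
    b=A[(np.hypot(A[:,0]-gp[0],A[:,1]-gp[1])<32)&(A[:,2]<gp[2])&(A[:,2]>gp[2]-110)]
    if len(b): print(n,"bottle lowest z",np.percentile(b[:,2],[0,1,3]), "gp z",gp[2])
    im.append(cv2.resize(c["pixels"][:,:,::-1][(100 if n=="side" else 110):(220 if n=="side" else 230),(270 if n=="side" else 330):(430 if n=="side" else 490)],(400,300),interpolation=cv2.INTER_CUBIC))
cv2.imwrite("pics/"+sys.argv[1]+".png",np.hstack(im))
E
python3 look.py above
```

```text
time: 8.88
eef_pos: [569.3, -294.8, 224.6]
ee_rot: [0.365, 0.891, 0.249, 0.104]
force: [0.1, -0.2, -1.5]
finger_gap: 53.3
t 8.88 q [-0.3 -0.   1.6 -0.6  0.9 -0.7] p [ 569.3 -294.8  224.6] F [ 0.1 -0.2 -1.5] T [ 0.5  0.3 -0. ] gap 53.3
shift [-0.8  1.3  1.3] turn [-0.4 -0.1 -0.3] rows 0.047796863625416124 0.06729071429940733
expected axis xy [ 562.3 -283.4] rim 150.09538677879863
side 210 axis xy [ 563.2 -284. ] tilt deg [1.6 1.7] rms 2.087733091142298
side bottle lowest z [146.9 149.3 151.4] gp z 238.09538677879863
```

View pics/above.png

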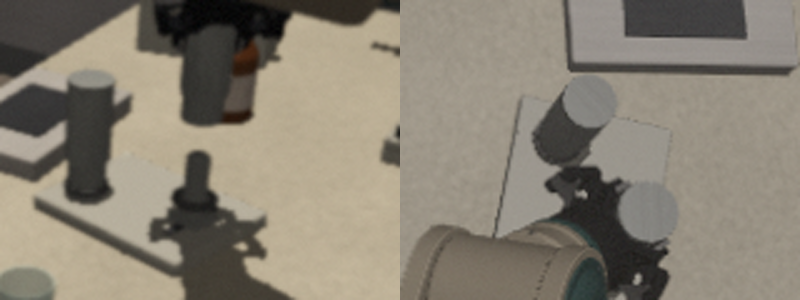

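The side view (left) shows the bottle mouth-down at about (205,95), right over the peg at (198,165). The top view shows its base at (647,210). The axis agrees with the peg to about 1.5 mm. Now I'll descend.

Run:
```python
from plan import *
s,P,r=tool()
for h in(100,75,60): to(Pf(h),Rf)
print("tool shift per mm down",r.inv().apply([0,0,-1]).round(3))
A=bot.capture("top"); q=pts(A,np.ones((420,560),bool)); gp=P-r.apply([0,0,19])
q=q[(np.hypot(q[:,0]-gp[0],q[:,1]-gp[1])<35)&(abs(q[:,2]-gp[2]-42)<8)]
M=np.c_[q[:,:2]-q[:,:2].mean(0),np.ones(len(q))]; k=np.linalg.lstsq(M,q[:,2],rcond=None)[0]
print("base n",len(q),cv2.minEnclosingCircle(q[:,:2].astype(np.float32)),"z",k[2],"gp z+42",gp[2]+42,"plane tilt deg",np.degrees(k[:2]))
```

```text
shift [ -1.  -33.9  36.8] turn [-0.4 -0.  -0.3] rows 1.2004601512072481 0.06501028138680046
shift [ -1.1 -51.5  54.6] turn [-0.4 -0.  -0.3] rows 1.7996870702285426 0.06501028138680046
shift [ -1.1 -62.   65.3] turn [-0.4 -0.  -0.3] rows 2.159301423900673 0.06501028138680046
tool shift per mm down [-0.004 -0.703  0.711]
base n 479 ((560.6805419921875, -279.9898681640625), 31.49530029296875) z 276.73337753497793 gp z+42 280.107438553817 plane tilt deg [0.46141384 1.21553164]
```

```bash
python3 -m creep '[[[0,-1,-10,12,0,0,0],[0,-1,-20,23,0,0,0],[0,-1,-30,33,0,0,0],[0,-1,-34,37,0,0,0],[0,-1,-34,37,0,0,0],[0,-1,-34,37,0,0,0]]]' 
python3 -m creep '[[[0,0,-5,5,0,0,0],[0,0,-9,9,0,0,0],[0,0,-14,14,0,0,0],[0,0,-18,18,0,0,0],[0,0,-18,18,0,0,0],[0,0,-18,18,0,0,0],[0,0,-18,18,0,0,0]]]' 
python3 look.py in1
```

```text
time: 9.53
eef_pos: [569.9, -296.2, 175.0]
ee_rot: [0.366, 0.891, 0.249, 0.105]
force: [0.7, -0.2, -1.2]
finger_gap: 52.8
time: 10.12
eef_pos: [570.1, -295.9, 149.8]
ee_rot: [0.366, 0.89, 0.249, 0.105]
force: [-0.4, -0.1, -2.1]
finger_gap: 53.4
t 10.12 q [-0.3  0.1  1.7 -0.7  0.8 -0.6] p [ 570.1 -295.9  149.8] F [-0.4 -0.1 -2.1] T [0.5 0.2 0. ] gap 53.4
shift [ -0.6  52.9 -52.8] turn [-0.3 -0.1 -0.2] rows 1.7924201062068494 0.05574159560017689
expected axis xy [ 563.  -284.5] rim 75.32993239823722
side 182 axis xy [ 563.7 -285.2] tilt deg [-3.8  3.7] rms 1.8859472370315442
side bottle lowest z [53.4 54.2 58.3] gp z 163.32993239823722
```

The bottle is in with no contact force, its rim at about 75 mm and the collar still up. Now I'll press slowly.

```bash
python3 -m creep '[[[0,0,-2.8,2.8,0,0,0],[0,0,-5.6,5.6,0,0,0],[0,0,-8.5,8.5,0,0,0],[0,0,-10,10,0,0,0],[0,0,-11.5,11.5,0,0,0],[0,0,-12.5,12.5,0,0,0],[0,0,-13.5,13.5,0,0,0],[0,0,-14.5,14.5,0,0,0]]]' 
python3 -m creep '[[[0,0,-0.7,0.7,0,0,0],[0,0,-1.4,1.4,0,0,0],[0,0,-2.1,2.1,0,0,0],[0,0,-2.8,2.8,0,0,0],[0,0,-3.5,3.5,0,0,0],[0,0,-4.2,4.2,0,0,0]]]'
```

```text
time: 10.88
eef_pos: [570.0, -295.8, 129.1]
ee_rot: [0.366, 0.891, 0.249, 0.105]
force: [1.1, -0.4, -2.2]
finger_gap: 53.4
time: 11.38
eef_pos: [570.2, -295.8, 123.6]
ee_rot: [0.366, 0.89, 0.249, 0.105]
force: [-2.1, -0.3, 4.5]
finger_gap: 53.8
```

```bash
python3 -m creep '[[[0,0,-0.7,0.7,0,0,0],[0,0,-1.4,1.4,0,0,0],[0,0,-2.1,2.1,0,0,0],[0,0,-2.8,2.8,0,0,0],[0,0,-3.5,3.5,0,0,0],[0,0,-4.2,4.2,0,0,0]]]'
python3 -m creep '[[[0,0,-0.5,0.5,0,0,0],[0,0,-1,1,0,0,0],[0,0,-1.4,1.4,0,0,0],[0,0,-1.4,1.4,0,0,0]]]'; python3 -c 'from h import *;log()'
```

```text
time: 11.88
eef_pos: [570.1, -295.7, 117.2]
ee_rot: [0.366, 0.89, 0.249, 0.105]
force: [-0.5, 0.8, 5.0]
finger_gap: 53.4
time: 12.22
eef_pos: [570.2, -295.8, 115.9]
ee_rot: [0.366, 0.89, 0.249, 0.105]
force: [-2.2, -0.4, 7.0]
finger_gap: 53.4
t 12.22 q [-0.344  0.104  1.754 -0.697  0.754 -0.5  ] p [ 570.2 -295.8  115.9] F [-2.2 -0.4  7. ] T [-0.43  0.29 -0.17] gap 53.4
```

```bash
python3 -m creep '[[[0,0,-0.4,0.4,0,0,0],[0,0,-0.7,0.7,0,0,0],[0,0,-1.1,1.1,0,0,0],[0,0,-1.1,1.1,0,0,0]]]'
python3 -m creep '[[[0,0,-0.4,0.4,0,0,0],[0,0,-0.7,0.7,0,0,0],[0,0,-0.7,0.7,0,0,0]]]'
python3 -m creep '[[[0,0,-0.4,0.4,0,0,0],[0,0,-0.7,0.7,0,0,0],[0,0,-0.7,0.7,0,0,0]]]'; python3 -c 'from h import *;log()'
```

```text
time: 12.55
eef_pos: [570.6, -296.2, 115.8]
ee_rot: [0.367, 0.89, 0.249, 0.106]
force: [-4.9, 2.3, 13.8]
finger_gap: 53.6
time: 12.8
eef_pos: [570.8, -296.5, 115.8]
ee_rot: [0.368, 0.89, 0.249, 0.106]
force: [-7.7, 3.1, 15.4]
finger_gap: 53.3
time: 13.05
eef_pos: [571.0, -296.8, 115.8]
ee_rot: [0.368, 0.89, 0.249, 0.106]
force: [-9.3, 3.0, 20.2]
finger_gap: 53.4
t 13.05 q [-0.344  0.106  1.754 -0.705  0.75  -0.493] p [ 571.  -296.8  115.8] F [-9.3  3.  20.2] T [-1.25  0.84 -0.75] gap 53.4
```

```bash
cat > chk.py <<'E'
from h import *
import sys
np.set_printoptions(precision=1,suppress=True)
im=[]
for n in("side","top"):
    c=bot.capture(n); A=pts(c,np.ones((420,560),bool))
    d=np.hypot(A[:,0]-562.7,A[:,1]+285.4)
    b=A[(d<24)&(A[:,2]>150)&(A[:,2]<185)]; 
    if len(b)>20:
        M=np.c_[b[:,:2]-b[:,:2].mean(0),np.ones(len(b))]; m=np.ones(len(b),bool)
        for _ in range(4):
            k=np.linalg.lstsq(M[m],b[m,2],rcond=None)[0]; m=abs(M@k-b[:,2])<3
        print(n,"base top: n",m.sum(),"z med",np.median(b[m,2]),"tilt deg",np.degrees(k[:2]),"xy",b[m,:2].mean(0))
    nb=A[(np.hypot(A[:,0]-692,A[:,1]+265)<24)&(A[:,2]>155)]
    print(n,"neighbour top z",np.median(nb[:,2]),"xy",nb[:,:2].mean(0))
    f=A[(d<34)&(A[:,2]>22)&(A[:,2]<60)]; print(n,"collar/foot z hist",np.histogram(f[:,2],np.arange(22,61,2)))
    x=(300,140,80,60) if n=="side" else (360,165,80,60)
    im.append(cv2.resize(c["pixels"][x[1]:x[1]+x[3],x[0]:x[0]+x[2],::-1],(400,300),interpolation=cv2.INTER_CUBIC))
cv2.imwrite("pics/"+sys.argv[1]+".png",np.hstack(im))
E
python3 chk.py press
```

```text
side neighbour top z 168.0311641560782 xy [ 690.8 -259.1]
side collar/foot z hist (array([26, 17, 17,  8,  5,  9, 14, 14, 21, 17, 12, 10,  8,  9, 17,  6, 16,
        5, 12]), array([22, 24, 26, 28, 30, 32, 34, 36, 38, 40, 42, 44, 46, 48, 50, 52, 54,
       56, 58, 60]))
top base top: n 260 z med 167.85488011043668 tilt deg [0.9 0.1] xy [ 562.2 -285.5]
top neighbour top z 167.41373332326305 xy [ 691.2 -264. ]
top collar/foot z hist (array([0, 0, 0, 0, 0, 0, 0, 0, 0, 0, 0, 0, 0, 0, 0, 0, 0, 0, 0]), array([22, 24, 26, 28, 30, 32, 34, 36, 38, 40, 42, 44, 46, 48, 50, 52, 54,
       56, 58, 60]))
```

View pics/press.png

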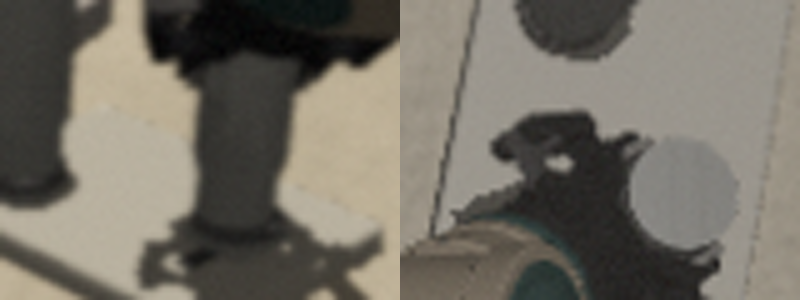

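The base top is at 167.9 mm, against 168 expected at the stop and 167.4 measured on the neighbour. The TCP stopped moving while the force rose to 20 N, so the collar is at its stop. I'll ease the load, open, then back off along the tool.

```bash
python3 -m creep '[[[0,0,0.7,-0.7,0,0,0],[0,0,1.4,-1.4,0,0,0],[0,0,1.4,-1.4,0,0,0]]]'
python3 -m creep '[[[0.6,0,0,0,0,0,0],[1,0,0,0,0,0,0],[1,0,0,0,0,0,0],[1,0,0,0,0,0,0],[1,0,0,0,0,0,0],[1,0,0,0,0,0,0],[1,0,0,0,0,0,0],[1,0,0,0,0,0,0]]]'
python3 -c 'from h import *;log()'; python3 chk.py rel
```

```text
time: 13.4
eef_pos: [570.7, -296.1, 115.8]
ee_rot: [0.367, 0.89, 0.249, 0.106]
force: [-3.6, 0.7, 11.5]
finger_gap: 53.0
time: 14.07
eef_pos: [569.8, -295.6, 113.3]
ee_rot: [0.365, 0.891, 0.249, 0.105]
force: [-0.2, -0.3, -0.8]
finger_gap: 85.0
t 14.07 q [-0.344  0.107  1.756 -0.699  0.752 -0.497] p [ 569.8 -295.6  113.3] F [-0.2 -0.3 -0.8] T [0.31 0.16 0.02] gap 85.0
side neighbour top z 168.33181459431694 xy [ 689.  -260.2]
side collar/foot z hist (array([22, 23, 15,  7,  3,  7, 12, 20, 24, 11,  8, 15,  8, 13,  9, 13,  8,
       10, 11]), array([22, 24, 26, 28, 30, 32, 34, 36, 38, 40, 42, 44, 46, 48, 50, 52, 54,
       56, 58, 60]))
top base top: n 257 z med 167.7689973177046 tilt deg [0.8 1.2] xy [ 562.9 -285.5]
top neighbour top z 167.29903602616488 xy [ 690.9 -264. ]
top collar/foot z hist (array([0, 0, 0, 0, 0, 0, 0, 0, 0, 0, 0, 0, 0, 0, 0, 0, 0, 0, 0]), array([22, 24, 26, 28, 30, 32, 34, 36, 38, 40, 42, 44, 46, 48, 50, 52, 54,
       56, 58, 60]))
```

Released with no force on the tool. Retreating along −z.

```bash
python3 -m creep '[[[1,0,0,-10,0,0,0],[1,0,0,-25,0,0,0],[1,0,0,-45,0,0,0],[1,0,0,-70,0,0,0],[1,0,0,-100,0,0,0],[1,0,0,-140,0,0,0],[1,0,0,-170,0,0,0],[1,0,0,-170,0,0,0]]]'
python3 -m creep '[[[1,0,0,-40,0,0,0],[1,0,0,-60,0,0,0],[1,0,0,-60,0,0,0],[1,0,0,-60,0,0,0]]]'
python3 chk.py fin
```

```text
time: 14.83
eef_pos: [507.7, -191.5, 241.3]
ee_rot: [0.367, 0.889, 0.249, 0.11]
force: [0.3, 0.4, 1.0]
finger_gap: 85.5
time: 15.17
eef_pos: [485.2, -157.5, 277.7]
ee_rot: [0.366, 0.89, 0.25, 0.106]
force: [-0.4, -0.2, -0.3]
finger_gap: 85.3
side base top: n 107 z med 168.8062713820623 tilt deg [ 0. -1.] xy [ 562.1 -284.2]
side neighbour top z 168.08759193197733 xy [ 689.2 -260.4]
side collar/foot z hist (array([18, 19, 17,  5,  5,  7,  8, 19, 29, 10,  9, 13,  9, 11, 14,  7, 11,
       13, 10]), array([22, 24, 26, 28, 30, 32, 34, 36, 38, 40, 42, 44, 46, 48, 50, 52, 54,
       56, 58, 60]))
top base top: n 261 z med 167.45894070295222 tilt deg [1.  0.4] xy [ 562.  -285.4]
top neighbour top z 167.8068713990196 xy [ 691.2 -264.1]
top collar/foot z hist (array([28,  8,  5,  3,  3,  6, 15, 16, 22, 10,  5,  3,  3,  7,  6,  2,  1,
        0,  1]), array([22, 24, 26, 28, 30, 32, 34, 36, 38, 40, 42, 44, 46, 48, 50, 52, 54,
       56, 58, 60]))
```

View pics/fin.png

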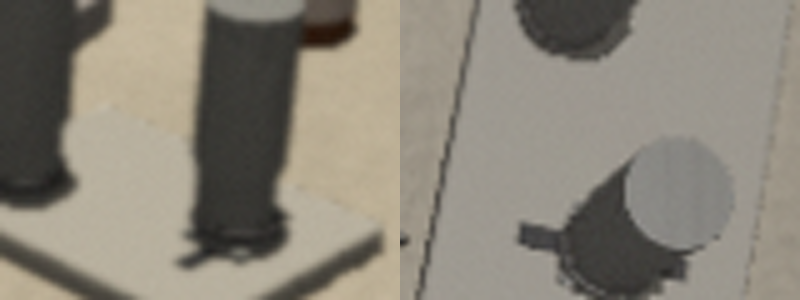

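The bottle stands upright and inverted on the collar (side view at (245,130), top view at (680,195)), at the same height as its neighbour, and the arm is clear. Handing in.

```bash
python3 -c 'from bench import bot; print(bot.sign_off())'
```

```text
the job is handed in; nothing more can be done
None
```

The bare steel bottle now stands mouth down on the empty peg with its collar pressed to the stop, and I handed the job in at about 15 s of the 67 s. No verdict was reported.

**How it went:**
- I gripped the bottle in the cradle with the tool tilted 45°, turned it over and lowered it onto the peg without any contact force.
- I pressed the collar down at about 12–17 mm/s. It was at its stop when the tool stopped moving while the force kept rising. The highest reading was 20 N vertical, about 22 N in all.
- I eased the load, opened the gripper and backed away.

**Last checks:**
- **Height:** the bottle's base is 167.5 mm above the bench by the top camera and 168.8 mm by the side camera. At the stop it should be 168 mm, so the rim is about 38 mm up.
- **Position and tilt:** the bottle is within about 2 mm of the peg axis and the measured tilt is about 1°, which is within the noise of the measurement.
- **Neighbour:** the second bottle shows no measurable movement. I did not measure the beaker, dishes and mouse again, but the tool never registered a contact near them.

**What disagreed or went wrong:**
- While holding the bottle, the rim height I calculated from the grasp was about 3 mm higher than the cameras showed. I judged the stop by force and camera instead.
- One move over the rack overshot by about 110 mm in free air. It touched nothing and I corrected it.
- The collar's joint value cannot be read directly, so its position is inferred from the bottle's height and the force.

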